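# Scrape broken glass off the bench scale

### The arm

A 6-joint arm with a two-finger parallel gripper is mounted at the origin on the work surface. World frame = base frame: x ahead of the robot, y to its left, z up, the work surface at z = 0. Lengths are in m, angles in rad, forces in N, time in s.
With the tool pointing down it reaches from about 0.25 to 0.725 m from the base axis. Payload 4 kg.
Tool frame: the origin (TCP) lies on the centre line of the jaws, within the pads' length; the fingertips stand 22 mm ahead of it and the grasp point (between the pads) lies 3 mm ahead of it; z points along the fingers, y is the line along which they close (so a half turn about z gives the same grasp; the last joint's range is limited). The gripper opens to 85 mm and grips with 20 to 120 N. Pads are 22 mm wide; open, the fingers measure 114 mm over their backs; the gripper's body (76 mm by 85 mm) begins 54 mm behind the grasp point. The pads swing forward as they close: fully open they stand 13 mm farther back than shut.
Start: joints at [0, 0.241, 0.005, 1.335, 0, 1.571], TCP at [0.5, -0, 0.232] pointing down, gripper open.
Joint ranges: [-2.72, 2.72], [-1.05, 1.87], [-1.09, 1.28], [-1.99, 2.15], [-1.42, 1.44], [-3.14, 3.14]. Speed limits (rad/s): [2.79, 2.79, 3.14, 3.14, 3.14, 3.14].

### API

Orientations are given as a unit quaternion [x, y, z, w].
In Python, from workcell import bot gives the robot as it stands.
- The arm moves only by the shell command python3 -m inch 'ROWS'. ROWS is JSON, one flat list of numbers, 7 for each row, row after row: the shift along the world's x, y, z in mm, then the turn, a rotation vector about the world's x, y, z in rad, then the opening in per cent of the stroke, from 0 (shut) to 100 (fully open). A call has 1 to 8 rows; each row is the pose to reach, as a shift and turn from the pose commanded when the call began; what a row does not reach only later rows make up. A row lasts 1/12 s, in which the tool goes at most 41.7 mm and 7.16 degrees, less where a joint would pass 70% of its speed; a pose out of reach is approached as far as the arm can. A call with a gripper value outside its range is refused whole. The fingers move at their own pace and stop on an object; the grip force is fixed at half the most. Time passes only in rows, so rows that repeat a pose let the fingers close. It gives the time, the measured TCP pose, the force, the opening and the grip force at its end, in the units of the state.
- bot.get_obs(): the state, without advancing time (a new reading comes with each control period).
- bot.camera(name): name is "scene" or "side" or "wrist"; returns the picture (420x560x3 uint8, blue, green, red); there is no depth.
- bot.camera_info(name): a dict with "intrinsics" (3x3 intrinsics, pixels), "distortion" ([k1, k2, p1, p2, k3] as OpenCV has them; the pictures are not rectified), "camera_from_world" (4x4, takes a point from world to camera coordinates); the wrist camera has in their place "hand_eye" (4x4, takes a point from camera to tool coordinates, whose origin is the TCP and whose axes are the flange's). Camera axes: x right, y down, z forward; pixel columns grow to the right and rows downward; lengths in m; the calibration is good to about 2 mm. A picture is of the moment at which its call begins: read the wrist's pose just before it. camera_info takes no time and is no camera call.
- bot.job_done(): hands the job in; it is judged then, once.
Trained networks look in the newest picture that a camera, given by its name, has taken for a name from the list of things; names that differ only in an ending like _2 or _b are one class to them, and where a whole thing is asked for, a point or a joint stands for the part that bears it (a point fixed in the world has none). Each returns a list of dicts, best first, with "confidence" (0 to 1); they miss things now and then, are a little off and sometimes report something else, mostly with a low value. They report only what shows in the picture. A call takes as long as a camera call. They do not tell look-alikes from the thing itself.
- bot.silhouettes(camera, target): "mask" (420x560 bool, what is visible of it) and "uv" ([column, row] in pixels, amid what is visible of it).
- bot.spot_point(camera, target): "uv" ([column, row] in pixels: a listed point, or the origin of a listed thing).
The state is a dict: "clock": time; "joint_pos": joint angles; "joint_vel": joint speeds; "tau": joint torques, N m; "eef_pos": TCP position; "tool_rot": TCP orientation; "ft_force": force on the tool from outside, world axes, zero at the start; "ft_torque": the same for the moment, N m; "grip_width": finger opening in m; "grasp_force": force on a finger pad.
Only numpy, scipy, OpenCV 4.12 (cv2) and the standard library are available. Lean on these libraries where they do the work, as an engineer would, in place of code of your own. Each camera call takes 0.05 s, during which the arm holds its last target. There are 200 camera calls.

### The job

A bottle has broken on the bench scale: take the red scraper, lower it until its blade rests on the pan, and with light pressure scrape all four brown shards off the pan's open end into the yellow tray; the pan is delicate, so never push it down to its stop, and never touch the glass with the fingers. Then dip the blade into the blue rinse tub, right up to the red holder (holder level with the rim), for a moment, lay the scraper back across the posts of its grey stand as it was, and let go. Do not disturb the white jar.

Things in the scene. Friction and masses are not known exactly. Their poses are not given: they have to be found in the camera images.
- scale: White fixed bench scale; origin on the table under its centre. Its metal pan is centred there: 192 mm (x) by 260 mm (y), top 80 mm, underside 74 mm above the table. Rims 6 mm thick, 8 mm high along its two x edges (180 mm clear between); both y ends are open. Housing below 170 x 170 mm. The pan is sprung: it yields straight down from about 3 N, to a hard stop 9 mm lower at about 17 N
- tray: Yellow open shard tray, fixed, 210 mm along its x, 130 mm along its y, 45 mm high, walls and floor 4-5 mm. Origin under its centre. It stands at one of the pan's open ends (left or right varies), same yaw as the scale, its near wall 12 mm under the pan's end, so what is pushed off that end drops in
- tub: Blue open rinse tub, fixed, 180 mm along its x, 90 mm along its y, 60 mm high, walls and floor 4-5 mm. Origin under its centre. It stands at the pan's other open end, same yaw as the scale, 8 mm clear of the pan
- stand: Grey scraper stand, fixed: two posts 60 mm (x) by 30 mm (y), centred at y = +75 and -75 mm, tops 55 mm above the table, 120 mm clear between them, on a base plate 70 x 190 x 8 mm. Origin on the table under its centre. The scraper's holder lies across the two posts, its blade hanging free between them
- scraper: Red holder bar 26 (x) by 150 (y) by 28 mm (z), white grip on top 20 (x) by 60 mm (y), from 28 to 78 mm above the origin. Origin: centre of the holder's underside, z up. Steel blade 6 (x) by 100 mm (y), centred, sticks straight out below by 18 to 44 mm: how far differs each time and is not reported; it is clamped and stays so in use. 0.26 kg. Starts in its stand
- rack: White fixed rack with green vials, 70 x 170 mm, 63 mm high; not used. Origin under its centre
- jar: White jar with blue cap, 80 mm across, 90 mm tall, bystander. Origin under its centre
- shard1: Flat brown glass shard, 52 x 24 mm, 5 mm thick, about 16 g, lying loose on the pan. Origin under its middle
- shard2: Flat brown glass shard, 48 x 26 mm, 5 mm thick, about 16 g, lying loose on the pan. Origin under its middle
- shard3: Flat brown glass shard, 54 x 22 mm, 5 mm thick, about 16 g, lying loose on the pan. Origin under its middle
- shard4: Flat brown glass shard, 46 x 28 mm, 5 mm thick, about 16 g, lying loose on the pan. Origin under its middle
Not all that is in view belongs to the job. What is shaped like the shard2 but orange or turquoise is not meant.

How it is judged:
On the way, in this order (a step that is already met when the one before it is completed fails the run):
1. the scraper's blade rests on the pan with light pressure (over 1.5 N for 0.3 s) (contact force between scraper and scale above 1.5 N), for 0.3 s.
2. all four shards are in the yellow tray (x of shard1 in the frame of tray between -0.101 and 0.101 m and y of shard1 in the frame of tray between -0.061 and 0.061 m and z of shard1 in the frame of tray between -0.005 and 0.045 m and x of shard2 in the frame of tray between -0.101 and 0.101 m and y of shard2 in the frame of tray between -0.061 and 0.061 m and z of shard2 in the frame of tray between -0.005 and 0.045 m and x of shard3 in the frame of tray between -0.101 and 0.101 m and y of shard3 in the frame of tray between -0.061 and 0.061 m and z of shard3 in the frame of tray between -0.005 and 0.045 m and x of shard4 in the frame of tray between -0.101 and 0.101 m and y of shard4 in the frame of tray between -0.061 and 0.061 m and z of shard4 in the frame of tray between -0.005 and 0.045 m), for 0.2 s.
3. the blade is dipped in the blue tub, the holder's underside no more than 12 mm above the rim, for 0.2 s (x of scraper in the frame of tub between -0.05 and 0.05 m and y of scraper in the frame of tub between -0.037 and 0.037 m and z of scraper in the frame of tub between 0 and 0.072 m), for 0.2 s.
At the end, for the whole second after the job is handed in: All four shards lie at rest inside the yellow tray; the scraper lies at rest and upright (within 0.1 rad) across both posts of its stand, its centre within 20 mm (x) and 18 mm (y) of the stand's, along it within 0.2 rad, its underside within 6 mm of the post tops, released (all of step 2 and x of scraper in the frame of stand between -0.02 and 0.02 m and y of scraper in the frame of stand between -0.018 and 0.018 m and z of scraper in the frame of stand between 0.049 and 0.061 m and angle between scraper's own z axis and vertical below 0.1 rad and angle between the y axis of scraper and the y axis of stand, either way round below 0.2 rad and linear speed of each of scraper, shard1, shard2, shard3, shard4 below 0.02 m/s); the robot touches nothing.
It fails at once if the scraper presses on the scale with more than 16 N, pushing the pan to its stop (contact force between scraper and scale above 16 N).
It fails at once if the gripper or arm presses on the scale with more than 5 N (contact force between the arm and scale above 5 N).
It fails at once if a finger or the arm touches a shard (contact force between any of the fingers, the arm and shard1 above 0.3 N or contact force between any of the fingers, the arm and shard2 above 0.3 N or contact force between any of the fingers, the arm and shard3 above 0.3 N or contact force between any of the fingers, the arm and shard4 above 0.3 N).
It fails at once if the white jar is moved by more than 30 mm (distance of jar from where it was at the start of the episode above 0.03 m).
It also fails if it takes over 72 s, if anything falls off the work surface, if the arm or the gripper's body presses on something with over 40 N, if the wrist force passes 120 N, or if a joint passes its speed limit or range.

## Working session

There is one attempt and no reset: what is moved stays moved. The work goes in short steps, Python scripts to look and compute and a shell command to move; the robot and the scene stay as the last step left them, time stands still between calls to the robot, and variables do not carry over. Pictures are saved under pics/ and viewed, at most 10 in all, crops included, and the job is handed in when it is done.

```bash
mkdir -p pics; ls; python3 - <<'E'
from workcell import bot
import cv2,numpy as np
for c in ("scene","side"):
    cv2.imwrite(f"pics/{c}0.png",bot.camera(c))
    i=bot.camera_info(c);print(c,np.round(np.array(i["intrinsics"]),1).tolist(),i["distortion"],np.round(np.array(i["camera_from_world"]),3).tolist())
    for t in ["scale","tray","tub","stand","scraper","rack","jar","shard1","shard2"]:
        print(t,[(np.round(d["uv"]).tolist(),round(d["confidence"],2)) for d in bot.spot_point(c,t)])
print(bot.get_obs())
E
```

```text
pics
scene [[402.8, 0.0, 281.5], [0.0, 402.8, 213.1], [0.0, 0.0, 1.0]] [-0.10233363  0.          0.          0.          0.        ] [[0.596, 0.803, 0.015, -0.341], [0.428, -0.301, -0.852, -0.174], [-0.679, 0.515, -0.523, 1.57], [0.0, 0.0, 0.0, 1.0]]
scale [([272.0, 234.0], 0.64)]
tray [([216.0, 253.0], 0.64)]
tub [([323.0, 216.0], 0.58)]
stand [([138.0, 269.0], 0.89), ([135.0, 251.0], 0.73), ([270.0, 200.0], 0.25)]
scraper [([136.0, 249.0], 0.88)]
rack [([364.0, 191.0], 0.61)]
jar [([320.0, 282.0], 0.89), ([367.0, 191.0], 0.24)]
shard1 [([269.0, 203.0], 0.55), ([293.0, 217.0], 0.49), ([270.0, 219.0], 0.45), ([257.0, 208.0], 0.4)]
shard2 [([269.0, 203.0], 0.55), ([293.0, 217.0], 0.49), ([270.0, 219.0], 0.45), ([257.0, 208.0], 0.4)]
side [[459.0, 0.0, 276.0], [0.0, 459.0, 205.8], [0.0, 0.0, 1.0]] [0.02652832 0.         0.         0.         0.        ] [[0.742, -0.67, -0.009, -0.436], [-0.449, -0.487, -0.749, 0.307], [0.497, 0.56, -0.662, 0.87], [0.0, 0.0, 0.0, 1.0]]
scale [([270.0, 235.0], 0.61)]
tray [([317.0, 282.0], 0.71), ([242.0, 216.0], 0.55)]
tub [([230.0, 195.0], 0.78)]
stand
[... 432 characters left out ...]
1.0, 'joint_pos': array([-2.17648463e-06,  2.40579356e-01,  5.00933054e-03,  1.33522644e+00,
        1.93473198e-05,  1.57079813e+00]), 'joint_vel': array([-0.00229484, -0.0001633 ,  0.0008601 ,  0.00216135,  0.00166771,
       -0.00056366]), 'tau': array([-1.61176041e-05, -3.72213900e+01,  2.52697259e+01,  1.15115443e-03,
       -9.19285367e-05, -2.63883507e-06]), 'eef_pos': array([4.99993515e-01, 4.77787917e-06, 2.31620354e-01]), 'tool_rot': array([ 7.07108188e-01,  7.07105374e-01,  6.79063469e-06, -6.88998637e-06]), 'ft_force': array([-0.14332207,  0.5975508 , -0.27053976]), 'ft_torque': array([ 0.00696361, -0.00853811, -0.01567497]), 'grasp_force': 0.0, 'grip_width': 0.08497308374030534}
```

View pics/scene0.png

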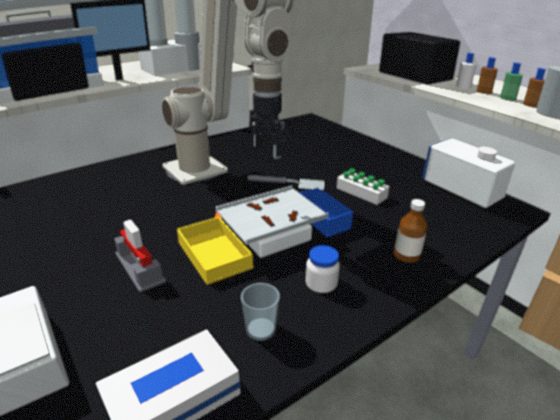

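View pics/side0.png

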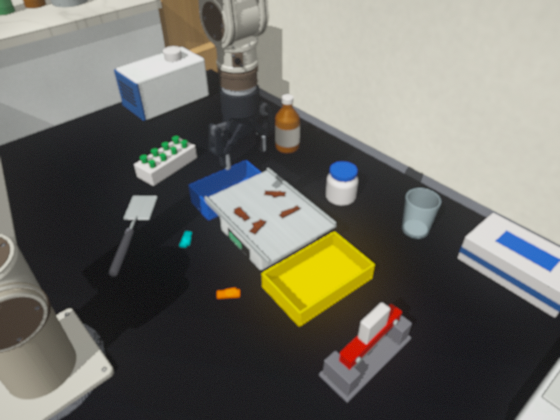

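The scene view shows the stand with the scraper at (138,255), the yellow tray (215,250), the pan with 4 brown shards (270,212), the tub behind it (325,213) and the jar (322,268). The side view shows the same, with orange and turquoise decoys off the pan. Next I'll fit poses to the silhouettes.

```bash
cat > h.py <<'E'
from workcell import bot
import cv2,numpy as np
from scipy.optimize import minimize
def cam(c):
    i=bot.camera_info(c);K=np.array(i["intrinsics"]);D=np.array(i["distortion"])
    if "hand_eye" in i:
        from scipy.spatial.transform import Rotation as R
        o=bot.get_obs();T=np.eye(4);T[:3,:3]=R.from_quat(o["tool_rot"]).as_matrix();T[:3,3]=o["eef_pos"]
        return K,D,np.linalg.inv(T@np.array(i["hand_eye"]))
    return K,D,np.array(i["camera_from_world"])
def proj(P,C):
    K,D,T=C
    return cv2.projectPoints(np.asarray(P,float).reshape(-1,1,3),cv2.Rodrigues(T[:3,:3])[0],T[:3,3],K,D)[0].reshape(-1,2)
def unproj(uv,z,C):
    K,D,T=C
    p=cv2.undistortPoints(np.array(uv,float).reshape(-1,1,2),K,D).reshape(-1,2)
    d=np.c_[p,np.ones(len(p))]@T[:3,:3]; o=-T[:3,:3].T@T[:3,3]
    return o+d*((z-o[2])/d[:,2])[:,None]
def box(x,y,z0,z1,cx=0,cy=0):
    return np.array([[cx+a*x/2,cy+b*y/2,z] for a in(-1,1) for b in(-1,1) for z in(z0,z1)])
def place(P,q):
    c,s=np.cos(q[2]),np.sin(q[2]);return P@np.array([[c,s,0],[-s,c,0],[0,0,1]])+[q[0],q[1],0]
def hullmask(uv,S=4):
    m=np.zeros((420*S,560*S),np.uint8);cv2.fillConvexPoly(m,np.round(cv2.convexHull(uv.astype(np.float32))*S+S/2).astype(np.int32),1);return m
def fit(P,masks,q0):
    H=[]
    for m,C in masks:
        n,l,st,_=cv2.connectedComponentsWithStats(m.astype(np.uint8));k=1+np.argmax(st[1:,4])
        ys,xs=np.where(l==k);H.append((hullmask(np.c_[xs,ys]),C))
    def f(q):
        e=0
        for m,C in H:
            a=hullmask(proj(place(P,q),C));e+=1-(a&m).sum()/(a|m).sum()
        return e/len(H)
    best=None
    for dy in (0,.4,-.4,.8,-.8,1.57):
        r=minimize(f,np.add(q0,[0,0,dy]),method="Nelder-Mead",options=dict(initial_simplex=np.add(q0,[[0,0,dy],[.02,0,dy],[0,.02,dy],[0,0,dy+.2]]),xatol=2e-4,fatol=1e-4))
        if best is None or r.fun<best.fun:best=r
    return best.x,best.fun
E
python3 - <<'E'
from h import *
C={c:cam(c) for c in("scene","side")}
for c in C: bot.camera(c)
M={"tray":box(210,130,0,45)/1e3,"scale":np.r_[box(192,260,74,88),box(170,170,0,74)]/1e3,
"stand":np.r_[box(70,190,0,8),box(60,30,8,55,0,75),box(60,30,8,55,0,-75)]/1e3,
"scraper":np.r_[box(26,150,55,83),box(20,60,83,133)]/1e3,"tub":box(180,90,0,60)/1e3,"jar":np.r_[[[40*np.cos(a),40*np.sin(a),z] for a in np.arange(0,6.28,.2) for z in (0,90)]]/1e3}
for t,P in M.items():
    mk={c:[d for d in bot.silhouettes(c,t)] for c in C}
    for cs in (("scene","side"),("scene",),("side",)):
        ms=[(mk[c][0]["mask"],C[c]) for c in cs if mk[c]]
        if not ms: print(t,cs,"none");continue
        q0=np.r_[unproj([mk[cs[0]][0]["uv"]],.03,C[cs[0]])[0][:2],0] if mk[cs[0]] else [.5,0,0]
        q,f=fit(P,ms,q0);print(t,cs,np.round(q,4),round(f,3))
for c in C:
  for d in bot.silhouettes(c,"shard1"): print(c,np.round(unproj([d["uv"]],.083,C[c])[0],3),round(d["confidence"],2))
E
```

```text
tray ('scene', 'side') [ 0.5293 -0.2023 -0.0925] 0.028
tray ('scene',) [ 0.5297 -0.2014 -0.1061] 0.029
tray ('side',) [ 0.5299 -0.202  -0.0848] 0.021
scale ('scene', 'side') [ 0.5461 -0.0195 -0.0682] 0.051
scale ('scene',) [ 0.5435 -0.0196 -0.0724] 0.048
scale ('side',) [ 0.5476 -0.0164 -0.0898] 0.046
stand ('scene', 'side') [ 0.4655 -0.3932  1.5761] 0.181
stand ('scene',) [ 0.4675 -0.3928  1.5695] 0.166
stand ('side',) [ 0.4653 -0.3931  1.5775] 0.188
scraper ('scene', 'side') [ 0.4688 -0.392  -1.5349] 0.067
scraper ('scene',) [ 0.4708 -0.3914 -1.5457] 0.068
scraper ('side',) [ 0.466  -0.3928  1.6098] 0.047
tub ('scene', 'side') [ 0.5617  0.1657 -0.1367] 0.199
tub ('scene',) [ 0.5687  0.1711 -0.3059] 0.119
tub ('side',) [0.5593 0.1831 0.1745] 0.21
jar ('scene', 'side') [ 0.7897 -0.037  -0.011 ] 0.143
jar ('scene',) [ 0.7882 -0.0354  1.5278] 0.115
jar ('side',) [ 0.7928 -0.0352 -0.3807] 0.162
scene [0.606 0.015 0.083] 0.66
scene [ 0.587 -0.054  0.083] 0.58
scene [0.488 0.011 0.083] 0.53
side [0.498 0.009 0.083] 0.72
side [0.343 0.038 0.083] 0.67
side [ 0.577 -0.057  0.083] 0.63
side [0.596 0.018 0.083] 0.62
side [ 0.328 -0.148  0.083] 0.59
side [ 0.498 -0.046  0.083] 0.5
side [ 0.532 -0.038  0.083] 0.38
```

```bash
python3 -m inch '[-16,-196,0,0,0,0.785,100,-16,-196,0,0,0,0.785,100,-16,-196,0,0,0,0.785,100,-16,-196,0,0,0,0.785,100,-16,-196,0,0,0,0.785,100,-16,-196,0,0,0,0.785,100,-16,-196,0,0,0,0.785,100,-16,-196,0,0,0,0.785,100]'
python3 -m inch '[-16,-196,0,0,0,0.785,100,-16,-196,0,0,0,0.785,100,-16,-196,0,0,0,0.785,100,-16,-196,0,0,0,0.785,100,-16,-196,0,0,0,0.785,100,-16,-196,0,0,0,0.785,100,-16,-196,0,0,0,0.785,100,-16,-196,0,0,0,0.785,100]'
python3 - <<'E'
from h import *
print(bot.get_obs()["joint_pos"])
C=cam("wrist");cv2.imwrite("pics/w1.png",bot.camera("wrist"))
for t,P in (("scraper",np.r_[box(26,150,55,83),box(20,60,83,133)]/1e3),("stand",np.r_[box(70,190,0,8),box(60,30,8,55,0,75),box(60,30,8,55,0,-75)]/1e3)):
    for d in bot.silhouettes("wrist",t)[:1]:
        print(t,d["confidence"],fit(P,[(d["mask"],C)],[.468,-.392,1.58]))
E
```

```text
clock: 2.47
eef_pos: [0.4837, -0.1973, 0.2314]
tool_rot: [0.383, 0.924, 0.0, -0.0]
ft_force: [0.8, 0.6, 0.5]
grip_width: 0.0855
grasp_force: 0.0
clock: 3.13
eef_pos: [0.4679, -0.3922, 0.231]
tool_rot: [0.002, 1.0, 0.0, -0.0]
ft_force: [-0.1, 0.3, 0.5]
grip_width: 0.0855
grasp_force: 0.0
[-6.97730491e-01  4.67136463e-01  3.30123087e-01  1.43473529e+00
  2.02620363e-04 -6.94639253e-01]
scraper 0.73 (array([ 0.46927646, -0.3905932 ,  1.59333911]), np.float64(0.09680975230190636))
stand 0.95 (array([ 0.46734431, -0.39089636,  1.57691404]), np.float64(0.015666219280788596))
```

View pics/w1.png

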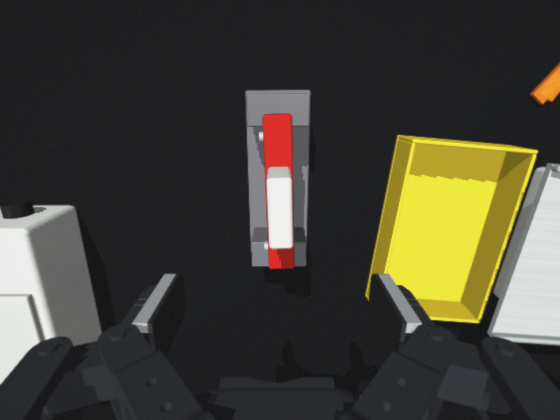

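Wrist view: the scraper lies across the stand (grip at 280,208), nearly aligned with the jaws, with a free gap on both sides. I'll descend and grasp.

```bash
python3 -m inch '[1,1,-40,0,0,0.02,100,1,1,-80,0,0,0.02,100,1,1,-110,0,0,0.02,100,1,1,-121,0,0,0.02,100,1,1,-121,0,0,0.02,100,1,1,-121,0,0,0.02,0,1,1,-121,0,0,0.02,0,1,1,-121,0,0,0.02,0]'
python3 -m inch '[0,0,0,0,0,0,0,0,0,0,0,0,0,0,0,0,0,0,0,0,0,0,0,0,0,0,0,0,0,0,0,0,0,0,0]'
python3 -m inch '[0,0,5,0,0,0,0,0,0,15,0,0,0,0,0,0,40,0,0,0,0,0,0,80,0,0,0,0,0,0,100,0,0,0,0,0,0,100,0,0,0,0]'
python3 - <<'E'
from h import *
for c in ("scene","side","wrist"):
  im=bot.camera(c); 
  if c=="side": cv2.imwrite("pics/s2.png",cv2.resize(im[80:400,200:520],None,fx=1.8,fy=1.8))
C=cam("wrist")
for d in bot.silhouettes("wrist","shard1"): print(np.round(d["uv"]),np.round(unproj([d["uv"]],.083,C)[0],3),d["confidence"])
E
```

```text
clock: 3.95
eef_pos: [0.4707, -0.3922, 0.1136]
tool_rot: [-0.01, 1.0, -0.002, 0.002]
ft_force: [-0.7, 0.3, -0.2]
grip_width: 0.0513
grasp_force: 0.0
clock: 4.37
eef_pos: [0.4697, -0.3912, 0.1121]
tool_rot: [-0.01, 1.0, -0.0, 0.001]
ft_force: [-0.6, 2.1, 5.5]
grip_width: 0.0188
grasp_force: 59.7
clock: 4.87
eef_pos: [0.4713, -0.3931, 0.2172]
tool_rot: [-0.01, 1.0, -0.004, 0.004]
ft_force: [0.1, -0.5, -0.9]
grip_width: 0.0189
grasp_force: 59.1
[555.  99.] [ 0.378 -0.172  0.083] 0.77
[452. 231.] [ 0.492 -0.232  0.083] 0.21
```

View pics/s2.png

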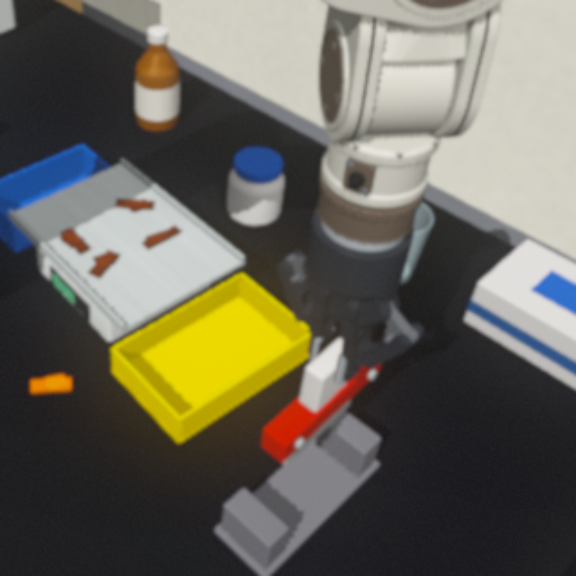

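Side view: the scraper is gripped upright and clear of the stand, and all four shards are mid-pan. Next I'll move over the tub end of the pan.

```bash
python3 -m inch '[10,40,5,0,0,0,0,20,80,5,0,0,-0.03,0,30,120,5,0,0,-0.06,0,40,160,5,0,0,-0.09,0,50,200,5,0,0,-0.11,0,60,236,5,0,0,-0.11,0,60,236,5,0,0,-0.11,0]'
python3 -m inch '[10,40,0,0,0,0,0,20,80,0,0,0,0,0,30,120,0,0,0,0,0,40,160,0,0,0,0,0,50,200,0,0,0,0,0,60,236,0,0,0,0,0,60,236,0,0,0,0,0,60,236,0,0,0,0,0]'
python3 - <<'E'
from h import *
print(bot.get_obs()["joint_pos"])
C=cam("wrist");cv2.imwrite("pics/w3.png",bot.camera("wrist"))
for t,P in (("scale",np.r_[box(192,260,74,88)]/1e3),("tub",box(180,90,0,60)/1e3)):
    for d in bot.silhouettes("wrist",t)[:1]:
        print(t,d["confidence"],fit(P,[(d["mask"],C)],[.546,-.02,-.09]))
for d in bot.silhouettes("wrist","shard1"): print(np.round(d["uv"]),np.round(unproj([d["uv"]],.083,C)[0],3),round(d["confidence"],2))
E
```

```text
clock: 5.65
eef_pos: [0.5291, -0.1479, 0.2134]
tool_rot: [0.041, 0.999, 0.002, -0.002]
ft_force: [0.5, -0.5, -3.5]
grip_width: 0.0185
grasp_force: 59.9
clock: 6.32
eef_pos: [0.588, 0.0829, 0.2129]
tool_rot: [0.043, 0.999, -0.001, -0.002]
ft_force: [0.3, -1.2, -1.7]
grip_width: 0.0187
grasp_force: 60.4
[ 1.40345170e-01  4.40752366e-01  2.42214114e-01  1.37694833e+00
 -4.28706011e-04  2.26806328e-01]
scale 0.61 (array([ 0.5458772 , -0.01865665, -0.08330249]), np.float64(0.015207024056066332))
[206. 219.] [0.599 0.017 0.083] 0.87
[183.  95.] [0.493 0.016 0.083] 0.75
[110.  98.] [ 0.49  -0.043  0.083] 0.73
```

View pics/w3.png

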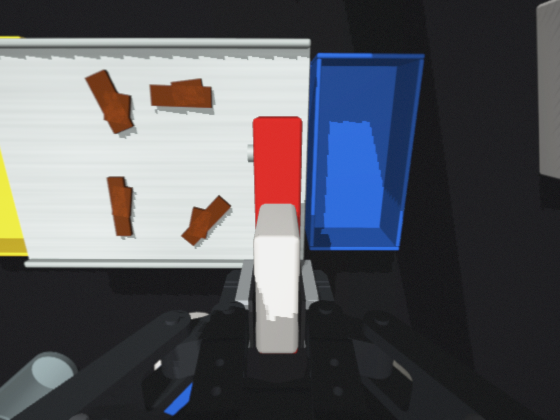

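Wrist view: the holder is over the pan's tub end, clear of all the shards (the nearest at (206,219)) and inside the rims. Descending in small steps.

```bash
python3 -m inch '[0,-2,-10,0,0,0,0,0,-2,-20,0,0,0,0,0,-2,-26,0,0,0,0,0,-2,-28,0,0,0,0,0,-2,-28,0,0,0,0]'
python3 -m inch '[0,0,-1,0,0,0,0,0,0,-2,0,0,0,0,0,0,-3,0,0,0,0,0,0,-4,0,0,0,0,0,0,-5,0,0,0,0,0,0,-5,0,0,0,0]'
python3 - <<'E'
from h import *
bot.camera("side");bot.camera("wrist")
im=bot.camera("side");cv2.imwrite("pics/s4.png",cv2.resize(im[120:300,160:360],None,fx=3,fy=3,interpolation=cv2.INTER_CUBIC))
print(bot.get_obs()["ft_force"])
E
```

```text
clock: 6.93
eef_pos: [0.5881, 0.0785, 0.1862]
tool_rot: [0.046, 0.999, -0.0, -0.001]
ft_force: [-0.1, -0.6, -3.7]
grip_width: 0.0188
grasp_force: 60.4
clock: 7.43
eef_pos: [0.5889, 0.0791, 0.1825]
tool_rot: [0.045, 0.999, -0.0, -0.0]
ft_force: [0.1, -0.4, -2.6]
grip_width: 0.0187
grasp_force: 60.4
[ 0.17436141  0.07345365 -3.11548693]
```

View pics/s4.png

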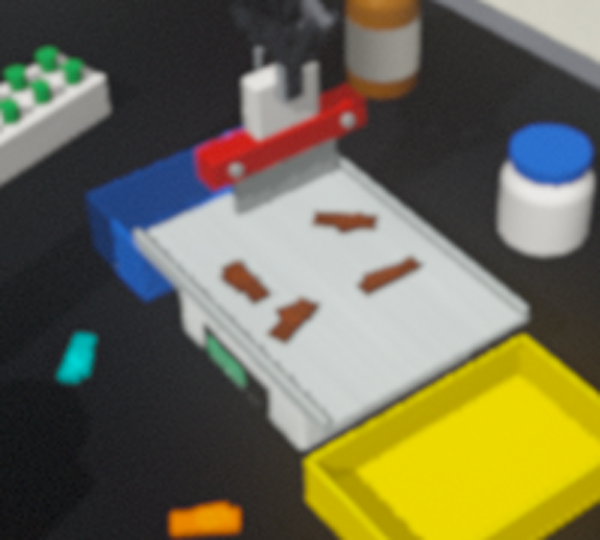

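Side view: the blade (about 30 mm long, around (290,180)) hangs over the pan, not yet touching. Continuing down.

```bash
python3 -m inch '[0,0,-1,0,0,0,0,0,0,-2,0,0,0,0,0,0,-3,0,0,0,0,0,0,-4,0,0,0,0,0,0,-5,0,0,0,0,0,0,-6,0,0,0,0,0,0,-6,0,0,0,0]'
python3 -m inch '[0,0,-1,0,0,0,0,0,0,-2,0,0,0,0,0,0,-3,0,0,0,0,0,0,-4,0,0,0,0,0,0,-4,0,0,0,0,0,0,-4,0,0,0,0]'
```

```text
clock: 8.17
eef_pos: [0.5891, 0.079, 0.1773]
tool_rot: [0.045, 0.999, 0.0, 0.0]
ft_force: [-1.3, -0.7, 5.0]
grip_width: 0.0189
grasp_force: 61.4
clock: 8.67
eef_pos: [0.5892, 0.0791, 0.1742]
tool_rot: [0.045, 0.999, 0.0, 0.001]
ft_force: [-2.1, -0.1, 9.1]
grip_width: 0.019
grasp_force: 62.0
```

```bash
python3 -m inch '[0,0,-1,0,0,0,0,0,0,-2,0,0,0,0,0,0,-3,0,0,0,0,0,0,-3,0,0,0,0,0,0,-3,0,0,0,0]'
```

```text
clock: 9.08
eef_pos: [0.5893, 0.0791, 0.172]
tool_rot: [0.045, 0.999, 0.0, 0.001]
ft_force: [-5.5, -0.4, 12.2]
grip_width: 0.0188
grasp_force: 62.4
```

That is too close to the 16 N limit, so I'll back off right away.

```bash
python3 -m inch '[0,0,3,0,0,0,0,0,0,6,0,0,0,0,0,0,8,0,0,0,0,0,0,8,0,0,0,0,0,0,8,0,0,0,0]'
```

```text
clock: 9.5
eef_pos: [0.5891, 0.0791, 0.1777]
tool_rot: [0.045, 0.999, 0.0, 0.0]
ft_force: [-2.3, 0.9, 3.9]
grip_width: 0.0189
grasp_force: 61.2
```

```bash
python3 -m inch '[0,-3,1,0,0,0,0,-1,-12,1,0,0,0,0,-2,-22,1,0,0,0,0,-3,-32,1,0,0,0,0,-4,-42,1,0,0,0,0,-4.5,-52,1,0,0,0,0,-5,-62,1,0,0,0,0,-6,-72,1,0,0,0,0]'
```

```text
clock: 10.17
eef_pos: [0.5829, 0.0058, 0.1786]
tool_rot: [0.046, 0.999, 0.0, -0.0]
ft_force: [-0.1, 3.4, 2.4]
grip_width: 0.0192
grasp_force: 61.3
```

```bash
python3 -m inch '[-1,-10,0,0,0,0,0,-2,-20,0,0,0,0,0,-3,-30,0,0,0,0,0,-3,-40,0,0,0,0,0,-4,-50,0,0,0,0,0,-5,-60,0,0,0,0,0,-6,-70,0,0,0,0,0,-7,-80,0,0,0,0,0]'
```

```text
clock: 10.83
eef_pos: [0.5758, -0.0739, 0.1786]
tool_rot: [0.045, 0.999, 0.0, -0.0]
ft_force: [1.1, 4.4, 2.5]
grip_width: 0.0191
grasp_force: 61.4
```

```bash
python3 - <<'E'
from h import *
im=bot.camera("side");cv2.imwrite("pics/s5.png",cv2.resize(im[120:320,160:400],None,fx=3,fy=3,interpolation=cv2.INTER_CUBIC))
E
```

```text
(no output)
```

View pics/s5.png

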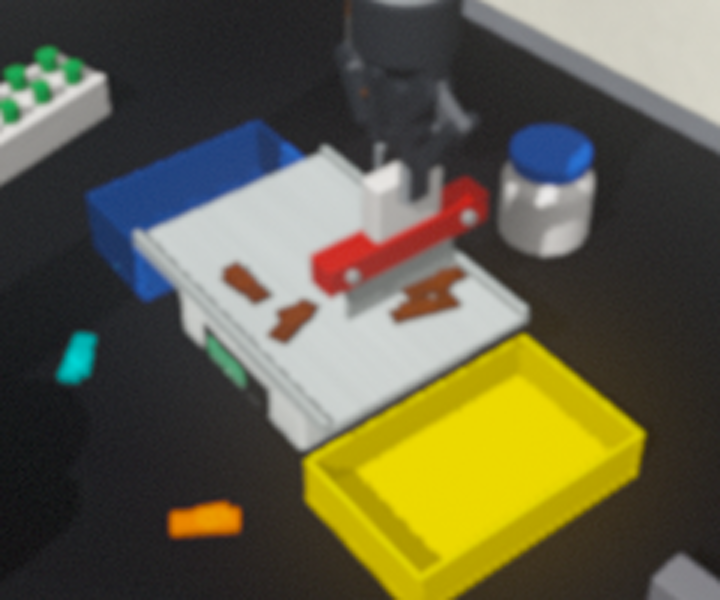

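Two shards, at about (430,290), are being pushed by the blade, and the other two on the left are untouched. I'll finish the stroke, then come back for the left lane.

```bash
python3 -m inch '[-1,-10,0,0,0,0,0,-2,-20,0,0,0,0,0,-3,-30,0,0,0,0,0,-3,-40,0,0,0,0,0,-4,-48,0,0,0,0,0,-5,-56,0,0,0,0,0,-5,-64,0,0,0,0,0,-6,-70,0,0,0,0,0]'
python3 -m inch '[-1,-8,0,0,0,0,0,-2,-16,0,0,0,0,0,-2,-23,0,0,0,0,0,-2,-23,0,0,0,0,0,-2,-23,10,0,0,0,0,-2,-23,30,0,0,0,0,-2,-23,30,0,0,0,0]'
```

```text
clock: 11.55
eef_pos: [0.57, -0.144, 0.1786]
tool_rot: [0.046, 0.999, -0.0, 0.0]
ft_force: [0.2, 3.0, 3.6]
grip_width: 0.0185
grasp_force: 61.3
clock: 12.13
eef_pos: [0.5696, -0.1667, 0.2123]
tool_rot: [0.045, 0.999, -0.001, 0.003]
ft_force: [2.0, -0.5, -1.3]
grip_width: 0.0187
grasp_force: 60.6
```

```bash
python3 -m inch '[-8,38,0,0,0,0,0,-16,76,0,0,0,0,0,-24,114,0,0,0,0,0,-32,152,0,0,0,0,0,-40,190,0,0,0,0,0,-48,228,0,0,0,0,0,-48,249,0,0,0,0,0,-48,249,0,0,0,0,0]'
python3 -m inch '[0,0,-10,0,0,0,0,0,0,-18,0,0,0,0,0,0,-24,0,0,0,0,0,0,-26,0,0,0,0,0,0,-27,0,0,0,0,0,0,-28,0,0,0,0,0,0,-28,0,0,0,0]'
```

```text
clock: 12.8
eef_pos: [0.5193, 0.0876, 0.2086]
tool_rot: [0.042, 0.999, 0.001, 0.0]
ft_force: [0.3, -0.4, -3.0]
grip_width: 0.0189
grasp_force: 60.7
clock: 13.38
eef_pos: [0.5202, 0.0824, 0.1805]
tool_rot: [0.046, 0.999, -0.0, 0.0]
ft_force: [-0.1, 0.5, -1.9]
grip_width: 0.0188
grasp_force: 60.7
```

```bash
python3 -m inch '[0,0,-1,0,0,0,0,0,0,-2,0,0,0,0,0,0,-2.5,0,0,0,0,0,0,-2.5,0,0,0,0]'
```

```text
clock: 13.72
eef_pos: [0.5205, 0.0829, 0.1789]
tool_rot: [0.045, 0.999, -0.0, 0.001]
ft_force: [-0.2, -1.7, 2.4]
grip_width: 0.0184
grasp_force: 61.3
```

```bash
python3 -m inch '[0,-4,0,0,0,0,0,-1,-12,0,0,0,0,0,-2,-22,0,0,0,0,0,-3,-32,0,0,0,0,0,-4,-42,0,0,0,0,0,-4,-52,0,0,0,0,0,-5,-62,0,0,0,0,0,-6,-72,0,0,0,0,0]'
python3 -m inch '[-1,-10,0,0,0,0,0,-2,-20,0,0,0,0,0,-3,-30,0,0,0,0,0,-3,-40,0,0,0,0,0,-4,-50,0,0,0,0,0,-5,-60,0,0,0,0,0,-6,-70,0,0,0,0,0,-7,-80,0,0,0,0,0]'
```

```text
clock: 14.38
eef_pos: [0.514, 0.01, 0.1783]
tool_rot: [0.046, 0.999, 0.0, 0.0]
ft_force: [-1.0, 5.0, 3.4]
grip_width: 0.0186
grasp_force: 61.6
clock: 15.05
eef_pos: [0.5068, -0.0699, 0.1781]
tool_rot: [0.045, 0.999, 0.0, -0.0]
ft_force: [1.1, 3.7, 3.1]
grip_width: 0.0186
grasp_force: 61.7
```

```bash
python3 -m inch '[-1,-10,0,0,0,0,0,-2,-20,0,0,0,0,0,-3,-30,0,0,0,0,0,-3,-40,0,0,0,0,0,-4,-48,0,0,0,0,0,-5,-56,0,0,0,0,0,-5,-64,0,0,0,0,0,-6,-70,0,0,0,0,0]'
python3 -m inch '[-1,-8,0,0,0,0,0,-2,-16,0,0,0,0,0,-2,-24,0,0,0,0,0,-2,-28,0,0,0,0,0,-2,-28,0,0,0,0,0,-2,-28,10,0,0,0,0,-2,-28,30,0,0,0,0,-2,-28,30,0,0,0,0]'
python3 - <<'E'
from h import *
im=bot.camera("side");cv2.imwrite("pics/s6.png",cv2.resize(im[120:320,160:400],None,fx=3,fy=3,interpolation=cv2.INTER_CUBIC))
E
```

```text
clock: 15.72
eef_pos: [0.501, -0.1399, 0.1781]
tool_rot: [0.046, 0.999, -0.0, 0.0]
ft_force: [1.1, 4.5, 3.5]
grip_width: 0.0189
grasp_force: 61.7
clock: 16.38
eef_pos: [0.5008, -0.1676, 0.2118]
tool_rot: [0.045, 0.999, -0.001, 0.003]
ft_force: [0.4, -0.2, -2.0]
grip_width: 0.0186
grasp_force: 60.8
```

View pics/s6.png

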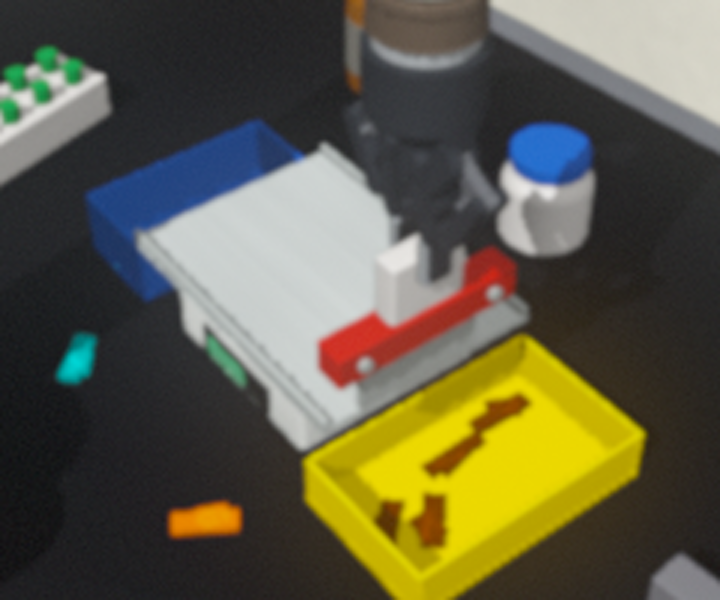

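All four shards are in the yellow tray, at about (500,410), (455,455), (390,515) and (432,520), and the pan is empty. Next is the tub.

```bash
python3 -m inch '[7,38,2,0,0,0,0,14,76,2,0,0,0,0,21,114,2,0,0,0,0,28,152,2,0,0,0,0,35,190,2,0,0,0,0,42,228,2,0,0,0,0,48,266,2,0,0,0,0,48,266,2,0,0,0,0]'
python3 -m inch '[7,38,0,0,0,0,0,13,66,0,0,0,0,0,13,66,0,0,0,0,0,13,66,0,0,0,0,0]'
python3 - <<'E'
from h import *
C=cam("wrist");bot.camera("wrist");print(bot.get_obs()["eef_pos"])
for c in ("wrist","side"):
  bot.camera(c);C=cam(c)
  for d in bot.silhouettes(c,"tub")[:1]: print(c,d["confidence"],fit(box(180,90,0,60)/1e3,[(d["mask"],C)],[.5616,.164,-.085]))
E
```

```text
clock: 17.1
eef_pos: [0.5474, 0.1062, 0.2091]
tool_rot: [0.041, 0.999, 0.002, 0.0]
ft_force: [0.2, -0.5, -2.6]
grip_width: 0.0192
grasp_force: 60.9
clock: 17.43
eef_pos: [0.5595, 0.1664, 0.2089]
tool_rot: [0.044, 0.999, -0.001, -0.001]
ft_force: [-1.1, -0.8, -2.8]
grip_width: 0.0186
grasp_force: 61.1
[0.55937096 0.16523074 0.20912699]
wrist 0.86 (array([ 0.56194881,  0.1629714 , -0.09190024]), np.float64(0.07028786385025765))
side 0.95 (array([0.55945059, 0.17985278, 0.14946591]), np.float64(0.22545206414193109))
```

Tub position confirmed. Dip.

```bash
python3 -m inch '[2,-1,-20,0,0,0,0,2,-1,-40,0,0,0,0,2,-1,-60,0,0,0,0,2,-1,-75,0,0,0,0,2,-1,-84,0,0,0,0,2,-1,-87,0,0,0,0,2,-1,-87,0,0,0,0,2,-1,-87,0,0,0,0]'
python3 -m inch '[0,0,0,0,0,0,0,0,0,0,0,0,0,0,0,0,0,0,0,0,0,0,0,0,0,0,0,0]'
python3 - <<'E'
from h import *
o=bot.get_obs();p=o["eef_pos"];best=[]
C={c:cam(c) for c in("scene","side")}
im=bot.camera("side");cv2.imwrite("pics/s7.png",cv2.resize(im[100:300,140:340],None,fx=3,fy=3,interpolation=cv2.INTER_CUBIC))
E
```

```text
clock: 18.35
eef_pos: [0.5627, 0.1638, 0.1241]
tool_rot: [0.046, 0.999, 0.0, 0.001]
ft_force: [-0.8, 0.9, -3.1]
grip_width: 0.0189
grasp_force: 61.1
clock: 18.68
eef_pos: [0.5623, 0.1642, 0.1238]
tool_rot: [0.045, 0.999, 0.0, 0.001]
ft_force: [-0.3, -0.0, -2.6]
grip_width: 0.0188
grasp_force: 61.1
```

View pics/s7.png

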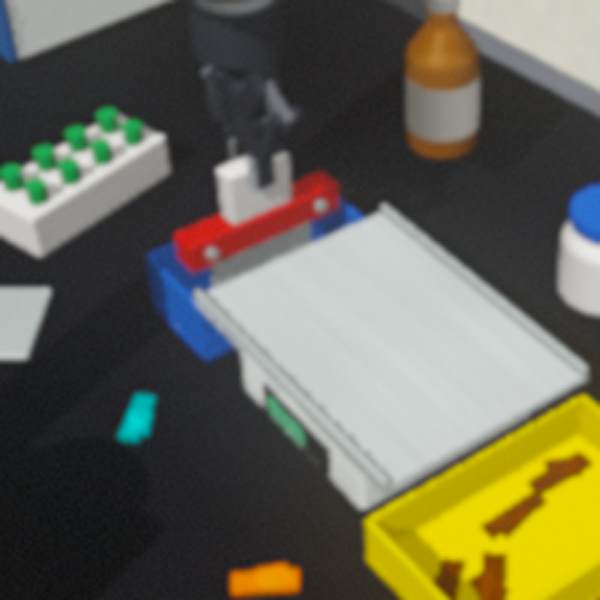

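```bash
python3 -m inch '[0,0,-2,0,0,0,0,0,0,-4,0,0,0,0,0,0,-4,0,0,0,0,0,0,-4,0,0,0,0]'
python3 - <<'E'
from h import *
p=bot.get_obs()["eef_pos"];print(p)
for c in("side","scene"):
    C=cam(c);im=cv2.cvtColor(bot.camera(c),cv2.COLOR_BGR2HSV)
    m=(((im[...,0]<6)|(im[...,0]>172))&(im[...,1]>150)&(im[...,2]>80)).astype(np.uint8)
    u=proj([[p[0],p[1],.08]],C)[0];g=np.zeros_like(m);cv2.circle(g,tuple(int(a) for a in u),50,1,-1);m&=g
    ys,xs=np.where(m);H=hullmask(np.c_[xs,ys])
    def f(q): a=hullmask(proj(place(box(.026,.15,q[3],q[3]+.028),q),C));return 1-(a&H).sum()/(a|H).sum()
    r=minimize(f,[p[0],p[1],1.48,.06],method="Nelder-Mead",options=dict(initial_simplex=np.add([p[0],p[1],1.48,.06],[[0,0,0,0],[.01,0,0,0],[0,.01,0,0],[0,0,.1,0],[0,0,0,.01]])))
    print(c,len(xs),np.round(r.x,4),round(r.fun,3),[round(f([p[0],p[1],1.48,z]),3) for z in (.048,.052,.056,.06,.064,.068,.072,.076)])
E
```

```text
clock: 19.07
eef_pos: [0.5617, 0.164, 0.1187]
tool_rot: [0.045, 0.999, -0.0, -0.0]
ft_force: [-0.5, -0.9, -2.5]
grip_width: 0.0185
grasp_force: 61.1
[0.56171934 0.16395924 0.11871368]
side 546 [0.5655 0.1697 1.5078 0.0576] 0.07 [np.float64(0.474), np.float64(0.37), np.float64(0.254), np.float64(0.129), np.float64(0.092), np.float64(0.218), np.float64(0.341), np.float64(0.453)]
scene 298 [0.5584 0.1675 1.4344 0.0612] 0.183 [np.float64(0.521), np.float64(0.414), np.float64(0.312), np.float64(0.232), np.float64(0.217), np.float64(0.258), np.float64(0.37), np.float64(0.48)]
```

```bash
python3 -m inch '[0,0,20,0,0,0,0,0,0,50,0,0,0,0,0,0,80,0,0,0,0,0,0,105,0,0,0,0,-4,-25,105,0,0,0,0,-11,-65,105,0,0,0,0,-17,-100,105,0,0,0,0,-17,-100,105,0,0,0,0]'
python3 -m inch '[-6,-38,0,0,0,0.02,0,-12,-76,0,0,0,0.04,0,-18,-114,0,0,0,0.06,0,-24,-152,0,0,0,0.08,0,-30,-190,0,0,0,0.096,0,-36,-228,0,0,0,0.096,0,-36,-228,0,0,0,0.096,0]'
python3 -m inch '[-7,-38,0,0,0,0,0,-14,-76,0,0,0,0,0,-21,-114,0,0,0,0,0,-28,-152,0,0,0,0,0,-35,-190,0,0,0,0,0,-40,-227,0,0,0,0,0,-40,-227,0,0,0,0,0,-40,-227,0,0,0,0,0]'
```

```text
clock: 19.83
eef_pos: [0.5437, 0.0584, 0.2246]
tool_rot: [0.048, 0.999, -0.002, -0.0]
ft_force: [-0.9, 0.9, -3.4]
grip_width: 0.0186
grasp_force: 61.1
clock: 20.42
eef_pos: [0.5077, -0.1706, 0.2242]
tool_rot: [0.002, 1.0, -0.002, -0.0]
ft_force: [0.2, 1.1, -1.5]
grip_width: 0.0186
grasp_force: 61.2
clock: 21.08
eef_pos: [0.4683, -0.3928, 0.2233]
tool_rot: [-0.001, 1.0, 0.0, -0.0]
ft_force: [0.0, 0.6, -2.9]
grip_width: 0.0188
grasp_force: 61.3
```

```bash
python3 -m inch '[0,1,-30,0,0,0,0,0,1,-60,0,0,0,0,0,1,-85,0,0,0,0,0,1,-98,0,0,0,0,0,1,-104,0,0,0,0,0,1,-107,0,0,0,0,0,1,-107,0,0,0,0,0,1,-107,0,0,0,0]'
python3 -m inch '[0,0,-1,0,0,0,0,0,0,-2,0,0,0,0,0,0,-3,0,0,0,0,0,0,-3,0,0,0,0,0,0,-3,0,0,0,0]'
```

```text
clock: 21.75
eef_pos: [0.4701, -0.39, 0.1185]
tool_rot: [-0.003, 1.0, -0.001, 0.001]
ft_force: [-0.1, -0.7, -2.1]
grip_width: 0.0186
grasp_force: 61.3
clock: 22.17
eef_pos: [0.469, -0.3901, 0.1143]
tool_rot: [-0.003, 1.0, -0.0, 0.0]
ft_force: [0.1, 0.0, -2.0]
grip_width: 0.0189
grasp_force: 61.3
```

```bash
python3 -m inch '[0,0,-1,0,0,0,0,0,0,-2,0,0,0,0,0,0,-2,0,0,0,0,0,0,-2,0,0,0,0]'
```

```text
clock: 22.5
eef_pos: [0.469, -0.3901, 0.1122]
tool_rot: [-0.003, 1.0, -0.0, 0.0]
ft_force: [0.2, -0.4, -0.9]
grip_width: 0.0184
grasp_force: 61.5
```

```bash
python3 -m inch '[0,0,-0.5,0,0,0,0,0,0,-0.5,0,0,0,60,0,0,-0.5,0,0,0,60,0,0,-0.5,0,0,0,60,0,0,-0.5,0,0,0,60,0,0,-0.5,0,0,0,60,0,0,-0.5,0,0,0,60]'
python3 -m inch '[0,0,10,0,0,0,60,0,0,30,0,0,0,60,0,0,65,0,0,0,60,0,0,100,0,0,0,60,0,0,120,0,0,0,60,0,0,120,0,0,0,60,0,0,120,0,0,0,60]'
python3 - <<'E'
from h import *
C=cam("wrist");im=bot.camera("wrist")
S=bot.silhouettes("wrist","scraper")
for t,P in (("scraper",np.r_[box(26,150,55,83),box(20,60,83,133)]/1e3),("stand",np.r_[box(70,190,0,8),box(60,30,8,55,0,75),box(60,30,8,55,0,-75)]/1e3)):
    for d in bot.silhouettes("wrist",t)[:1]: print(t,d["confidence"],fit(P,[(d["mask"],C)],[.468,-.391,1.58]))
bot.camera("side");s=bot.camera("side")[120:400,180:460]
cv2.imwrite("pics/end.png",np.hstack([cv2.resize(im,None,fx=.6,fy=.6)[:,:],cv2.resize(s,(252,252))]))
E
```

```text
clock: 23.08
eef_pos: [0.4691, -0.39, 0.1116]
tool_rot: [-0.003, 1.0, -0.0, 0.0]
ft_force: [-0.5, 0.3, 0.5]
grip_width: 0.0516
grasp_force: 0.0
clock: 23.67
eef_pos: [0.4699, -0.3907, 0.2341]
tool_rot: [-0.003, 1.0, -0.002, 0.002]
ft_force: [-0.5, -0.5, -0.2]
grip_width: 0.0512
grasp_force: 0.0
scraper 0.83 (array([ 0.46913349, -0.38992755,  1.58159327]), np.float64(0.1276279707495429))
stand 0.96 (array([ 0.46621931, -0.39091391,  4.71580904]), np.float64(0.009003767242037997))
```

View pics/end.png

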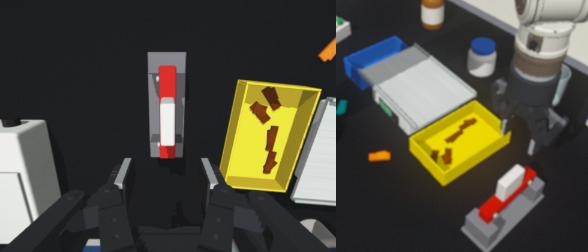

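The scraper lies across both posts, about 3 mm off centre and released. All four shards lie in the tray.

```bash
python3 -c "
from workcell import bot
print(bot.job_done())"
```

```text
the job is handed in; nothing more can be done
None
```

I handed the job in at about 24 s, with no verdict returned: all four shards are in the tray, the blade was dipped and the scraper is back on its stand and released; pan force peaked at about 15 N by the wrist sensor (limit 16 N) while I was finding contact.

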